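# Load the canister code readers in the welding bay

## Robot

A 6-joint arm with a two-finger parallel gripper is mounted at the origin on the work surface. World frame = base frame: x ahead of the robot, y to its left, z up, the work surface at z = 0. Lengths are in mm, angles in rad, forces in N, time in s.
With the tool pointing down it reaches from about 250 to 775 mm from the base axis. Payload 4 kg.
Tool frame: the origin (TCP) lies at the very end of the fingers, on their centre line; the grasp point (between the pads) lies bot.tcp_to_grasp behind it (bot.tcp_to_grasp is the distance from the TCP to the grasp point, in mm); z points along the fingers, y is the direction in which the jaws open and shut (so a half turn about z gives the same grasp; the last joint's range is limited). The gripper opens to 85 mm and grips with 20 to 120 N. Pads are 22 mm wide; open, the fingers measure 114 mm over their backs; the gripper's body (76 mm by 85 mm) begins 54 mm behind the grasp point. The pads swing forward as they close: fully open they stand 13 mm farther back than shut.
Start: joints at [-1.337, 0.087, 1.371, -0, 1.684, -0.103], TCP at [181.755, -519.117, 231.341] pointing down, gripper open.
Joint ranges: [-3.1, 3.1], [-0.76, 2.03], [0.27, 2.55], [-1.08, 4.22], [0.17, 2.65], [-2.57, 2.57]. Speed limits (rad/s): [2.79, 2.79, 3.14, 3.14, 3.14, 3.14].

## Interface

Orientations are given as a unit quaternion [w, x, y, z].
In Python, from workcell import bot gives the robot as it stands. Calls block until the motion is done:
- bot.movep(position, orientation): joint-space move of the TCP to a pose.
- bot.move_linear(position, ori=None, max_speed=150, f_stop=None): straight line of the TCP; ori=None keeps the orientation; max_speed is the mean speed in mm/s. With f_stop (N) it stops when the force on the tool has changed by that much, and returns True; else False.
- bot.movej(angles): joint-space move.
- bot.command_gripper(opening, f_grip=None): opening from 0.0 (shut) to 1.0 (fully open); f_grip is the grip in N (None keeps the last); returns when the fingers have stopped.
- bot.sleep(seconds).
- bot.ik(position, orientation): joint angles nearest the present ones, or None.
- bot.capture(name): name is "side" or "top" or "wrist"; returns a dict with "image" (384x512x3 uint8, red, green, blue), "z_map" (384x512 float32, mm along the optical axis (not along the pixel's ray), 0 where there is no reading), "mtx" (3x3 intrinsics, pixels), "dist_coeffs" ([k1, k2, p1, p2, k3] as OpenCV has them; the pictures are not rectified), "camera_from_world" (4x4, takes a point from world to camera coordinates). Camera axes: x right, y up, looking along -z (the intrinsics and any distortion apply to the point x, -y, -z); pixel columns grow to the right and rows downward; lengths in mm; the calibration is good to about 2 mm. A picture is of the moment at which its call begins.
A pose or a line that the arm cannot do raises bot.Unreachable and nothing moves.
- bot.hand_in(): hands the job in, once; it reports no verdict.
Readings, each from a call of its own:
- bot.get_time(): time.
- bot.get_joint_pos(): joint angles.
- bot.get_qvel(): joint speeds.
- bot.get_joint_torque(): joint torques, N m.
- bot.get_position(): TCP position.
- bot.get_orientation(): TCP orientation.
- bot.get_wrist_force(): force on the tool from outside, world axes, zero at the start.
- bot.get_ft_torque(): the same for the moment, N m.
- bot.get_gripper_width(): opening from 0.0 (shut) to 1.0 (fully open).
Only numpy, scipy, OpenCV 4.12 (cv2) and the standard library are available. Lean on these libraries where they do the work, as an engineer would, in place of code of your own. Each camera call takes 0.05 s, during which the arm holds its last target. There are 200 camera calls.

## Task

Turn the code readers off at the red isolator handle before touching any canister, then change the batch: stand the finished canisters (green lids) upright in the outgoing tray, and stand every new canister (bare lids) upright and centred on a pad of its own, turned so that its ID plate squarely faces that pad's reader. Only when all of them are in place, turn the isolator fully back on; never handle a canister while it is on, and leave the other things on the bench where they are.

Things in the scene. Friction and masses are not known exactly. Their poses are not given: they have to be found in the camera images.
- new_1_c (a point): new canister (two or three present, else None): bright steel cylinder, bare metal lid, 58 mm across, 64 mm high, 0.17-0.34 kg, bottom-heavy, standing on the bench before the station. The point is its centre, 32 mm above its foot; +z up its axis, +x out through its ID plate (white curved plate with black code, 24 mm wide). A black line on the lid runs from the centre to the edge on the plate's side
- new_2_c (a point): new canister (two or three present, else None): bright steel cylinder, bare metal lid, 58 mm across, 64 mm high, 0.17-0.34 kg, bottom-heavy, standing on the bench before the station. The point is its centre, 32 mm above its foot; +z up its axis, +x out through its ID plate (white curved plate with black code, 24 mm wide). A black line on the lid runs from the centre to the edge on the plate's side
- new_3_c (a point): new canister (two or three present, else None): bright steel cylinder, bare metal lid, 58 mm across, 64 mm high, 0.17-0.34 kg, bottom-heavy, standing on the bench before the station. The point is its centre, 32 mm above its foot; +z up its axis, +x out through its ID plate (white curved plate with black code, 24 mm wide). A black line on the lid runs from the centre to the edge on the plate's side
- done_1_c (a point): finished canister (two present, else None): as a new one but with a green lid and a green band near the top; stands on a station pad at the start. The point is its centre, 32 mm above its foot; axes as for a new one
- done_2_c (a point): finished canister (two present, else None): as a new one but with a green lid and a green band near the top; stands on a station pad at the start. The point is its centre, 32 mm above its foot; axes as for a new one
- done_3_c (a point): finished canister (two present, else None): as a new one but with a green lid and a green band near the top; stands on a station pad at the start. The point is its centre, 32 mm above its foot; axes as for a new one
- lane_1 (a point): centre of the left (+y) black round pad (70 mm across with a yellow rim, flat, flush) on top of the station's aluminium base plate, 10 mm above the bench; +x points to this pad's reader, +z up. Pads are 115 mm apart in a row; the plate's front edge is 45 mm before the pad centres
- reader_1 (a point): centre of the red window of the left (+y) reader, a black block 50 mm wide whose window is 108 mm beyond its pad's centre along +x and looks back at the pad; readers, the rail behind them and its posts reach 77 mm above the bench (thin cables 88 mm); same axes as the pads
- lane_2 (a point): centre of the middle black round pad (70 mm across with a yellow rim, flat, flush) on top of the station's aluminium base plate, 10 mm above the bench; +x points to this pad's reader, +z up. Pads are 115 mm apart in a row; the plate's front edge is 45 mm before the pad centres
- reader_2 (a point): centre of the red window of the middle reader, a black block 50 mm wide whose window is 108 mm beyond its pad's centre along +x and looks back at the pad; readers, the rail behind them and its posts reach 77 mm above the bench (thin cables 88 mm); same axes as the pads
- lane_3 (a point): centre of the right (-y) black round pad (70 mm across with a yellow rim, flat, flush) on top of the station's aluminium base plate, 10 mm above the bench; +x points to this pad's reader, +z up. Pads are 115 mm apart in a row; the plate's front edge is 45 mm before the pad centres
- reader_3 (a point): centre of the red window of the right (-y) reader, a black block 50 mm wide whose window is 108 mm beyond its pad's centre along +x and looks back at the pad; readers, the rail behind them and its posts reach 77 mm above the bench (thin cables 88 mm); same axes as the pads
- tray_in (a point): centre of the inner floor (5 mm above the bench) of the fixed outgoing tray on the left: steel with a green floor, 212 mm along its x by 132 mm along its y inside, walls 4 mm thick and 22 mm high from the bench; room for two canisters standing side by side along its x
- isolator_grip (a point): point on the turning axis of the isolator's red handle, 84 mm above the bench. Handle: upright bar 14 mm thick, 56 long, 34 high (top 12 mm above this point) on a disc 54 mm across (top 22 mm below it), on a fixed grey box 96 x 96 mm with a yellow plate, on the right. Turns with the handle: its y axis lies along the bar, +y to the end with the white pointer line
- isolator (a joint): isolator handle angle, rad: 0 OFF (pointer at the white dot, 9 o'clock seen from the robot), 1.571 ON (pointer at the green dot, 12 o'clock); OFF to ON is a quarter turn clockwise from above. End stops at both; an over-centre spring holds it at either end with about 0.2 N m and snaps it home once well past half-way
- grinder: bystander: cordless angle grinder lying on the far left: yellow body, black battery, wire cup; 290 mm long, 75 mm high; origin under its middle
- flap_disc: bystander: orange-centred blue flap disc lying flat, 115 mm across, 14 mm high; origin under its centre
- hammer: bystander: hammer lying flat between the robot and the canisters, 240 mm long, under 45 mm high; origin under its middle
- paint_marker: bystander: white paint marker with a yellow cap, lying, 135 mm long, 18 mm thick; origin under its middle
- tape: bystander: yellow tape measure standing on edge, 75 x 32 mm, 66 mm high; origin under its centre
- square: bystander: combination square lying flat, 300 mm steel blade and blue head, 19 mm high; origin under the middle of the blade
- gel_tin: bystander: closed white jar with a blue lid, 72 mm across, 55 mm high; origin under its centre
- weld_magnet: bystander: red magnetic welding square lying flat, 100 x 100 mm, 16 mm high; origin under its centre
Mind the look-alikes: they are no part of the job. What is shaped like the part that bears new_3_c but orange is not meant.

How it is judged:
By the outcome, as a careful person would: the job done as asked, in the order asked, and still so for the second after the job is handed in, with the robot touching nothing.
Of new_1, new_2, new_3 only 2 to 3 are there at a start; the rules pass over those that are not, and their reading is None.
Of done_1, done_2, done_3 only 2 to 2 are there at a start; the rules pass over those that are not, and their reading is None.
At some moment in a run one of new_1, new_2, new_3 may be knocked a few centimetres aside while the robot is not near it.
It also fails if it takes over 210 s, if anything falls off the work surface, if the arm or the gripper's body presses on something with over 40 N, if the wrist force passes 120 N, or if a joint passes its speed limit or range.

## Working session

There is one attempt and no reset: what is moved stays moved. The work goes in short steps, each a Python script; the robot and the scene stay as the last script left them, time stands still between calls to the robot, and variables do not carry over. Pictures are saved under pics/ and viewed, about 12 in all and at most 16, crops included, and the job is handed in when it is done.

```bash
ls; mkdir -p pics
cat > h.py <<'E'
import numpy as np, cv2
from workcell import bot
def cap(n,f=None):
    c=bot.capture(n)
    if f: cv2.imwrite(f'pics/{f}.png',cv2.cvtColor(c['image'],cv2.COLOR_RGB2BGR))
    np.savez(f'pics/{f or n}.npz',**c)
    return c
def ray(c,uv):
    p=cv2.undistortPoints(np.array([[uv]],float),np.array(c['mtx'],float),np.array(c['dist_coeffs'],float))[0,0]
    T=np.linalg.inv(c['camera_from_world'])
    return T[:3,3],T[:3,:3]@np.array([p[0],-p[1],-1.0])
def onz(c,uv,z):
    o,d=ray(c,uv); return o+d*(z-o[2])/d[2]
def proj(c,P):
    T=np.array(c['camera_from_world']); q=T[:3,:3]@np.array(P,float)+T[:3,3]
    return cv2.projectPoints(np.array([[q[0],-q[1],-q[2]]]),np.zeros(3),np.zeros(3),np.array(c['mtx'],float),np.array(c['dist_coeffs'],float))[0][0,0]
E
python3 - <<'E'
from h import *
print(bot.tcp_to_grasp,bot.get_time(),bot.get_orientation())
for n in('top','side','wrist'):
    c=cap(n,n+'0'); print(n,np.linalg.inv(c['camera_from_world'])[:3].round(2).tolist(),c['mtx'].tolist() if hasattr(c['mtx'],'tolist') else c['mtx'],c['dist_coeffs'])
E
```

```text
pics
18.700000000000003 0.0 [-1.13125833e-03  9.85855366e-01  1.67594495e-01 -6.01656933e-05]
top [[0.06, 0.97, -0.22, 250.45], [-1.0, 0.06, -0.01, 18.13], [0.0, 0.22, 0.98, 1416.55]] [[369.19078243590434, 0.0, 260.3858834241458], [0.0, 369.19078243590434, 198.3337421409045], [0.0, 0.0, 1.0]] [-0.09557684  0.          0.          0.          0.        ]
side [[-0.86, 0.34, -0.37, 47.96], [-0.5, -0.57, 0.65, 866.15], [0.01, 0.75, 0.66, 951.78]] [[360.1250724725937, 0.0, 254.83697970923282], [0.0, 360.1250724725937, 191.65643763993307], [0.0, 0.0, 1.0]] [-0.01231452  0.          0.          0.          0.        ]
wrist [[0.33, 0.9, 0.29, 255.98], [-0.94, 0.32, 0.1, -494.22], [-0.0, -0.31, 0.95, 373.23]] [[288.9211170766378, 0.0, 258.82214033588343], [0.0, 288.9211170766378, 194.00865842181167], [0.0, 0.0, 1.0]] [-0.05307012  0.          0.          0.          0.        ]
```

View pics/top0.png

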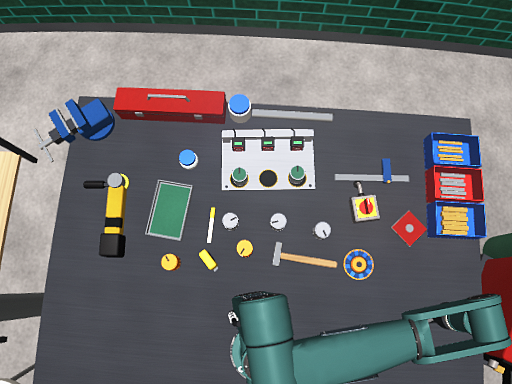

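View pics/side0.png

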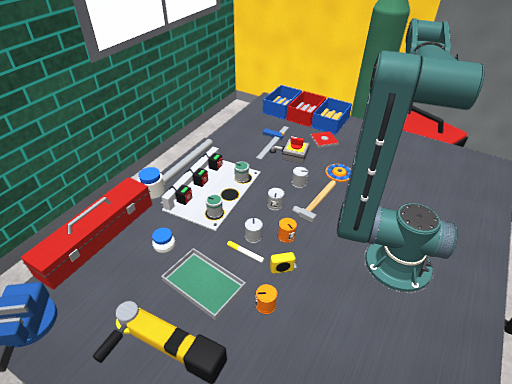

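Run:
```python
from h import *
c=dict(np.load('pics/top0.npz'))
im=cv2.cvtColor(c['image'],cv2.COLOR_RGB2BGR)
cv2.imwrite('pics/crop1.png',cv2.resize(im[125:275,210:400],None,fx=4,fy=4,interpolation=cv2.INTER_CUBIC))
for n,uv,z in [('new_a',(230,220),64),('new_b',(278,221),64),('new_c',(322,230),64),('doneL',(239,175),74),('doneR',(297,174),74),('lane2',(268,178),10),('iso',(365,207),96),('trayc',(169,209),5),('tr1',(158,181),22),('tr2',(192,183),22),('tr3',(182,239),22),('tr4',(147,236),22)]:
    print(n,onz(c,uv,z).round(1))
```

```text
new_a [467.4 141.5  64. ]
new_b [474.3 -36.5  64. ]
new_c [ 450.1 -200.7   64. ]
doneL [639.7 119.9  74. ]
doneR [656.9 -99.2  74. ]
lane2 [652.8   9.3  10. ]
iso [ 539.5 -352.6   96. ]
trayc [505.6 389.2   5. ]
tr1 [611.8 441.5  22. ]
tr2 [611.5 305.7  22. ]
tr3 [390.1 322.1  22. ]
tr4 [392.7 458.1  22. ]
```

View pics/crop1.png

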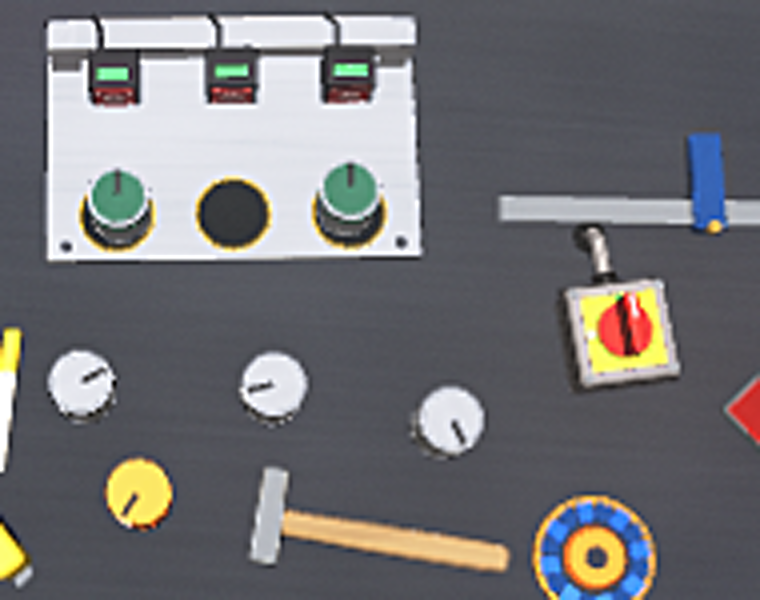

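```bash
cat >> h.py <<'E'
def q(psi): return [0,np.cos(psi/2),np.sin(psi/2),0]
def view(x,y,psi,z=250,f=None):
    bot.movep([x,y,z],q(psi)); bot.sleep(0.3); return cap('wrist',f)
E
python3 - <<'E'
from h import *
c=view(530,-352,0,230,'iso1')
print(bot.get_time(),bot.get_position(),bot.get_joint_pos())
im=cv2.cvtColor(c['image'],cv2.COLOR_RGB2BGR)
hsv=cv2.cvtColor(im,cv2.COLOR_BGR2HSV)
yel=cv2.inRange(hsv,(22,120,120),(35,255,255))
yel=cv2.morphologyEx(yel,cv2.MORPH_CLOSE,np.ones((5,5)))
cs=max(cv2.findContours(yel,cv2.RETR_EXTERNAL,cv2.CHAIN_APPROX_SIMPLE)[0],key=cv2.contourArea)
r=cv2.minAreaRect(cs); print(r,[onz(c,p,50).round(1) for p in cv2.boxPoints(r)])
E
```

```text
1.9417 [ 529.55711844 -352.57096913  230.11008696] [-6.76453535e-01  2.81190458e-01  1.14780757e+00 -4.56108743e-05
  1.71242320e+00  8.95370365e-01]
((59.377986907958984, 59.45888900756836), (46.359928131103516, 64.71452331542969), 10.491477012634277) [array([ 626.9, -104.6,   50. ]), array([ 689.4, -130.3,   50. ]), array([ 679.2, -178.5,   50. ]), array([ 616.5, -155.5,   50. ])]
```

View pics/iso1.png

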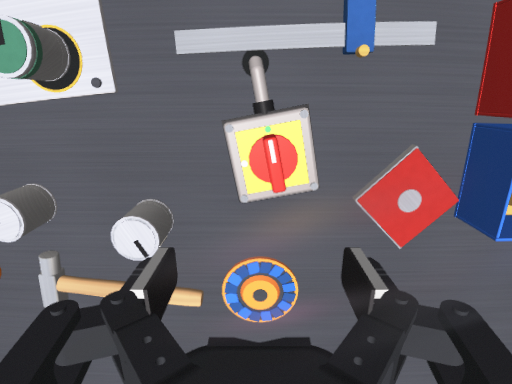

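Run:
```python
from h import *
c=dict(np.load('pics/iso1.npz'))
for p,z in [((270.5,137),96),((278.5,191.5),96),((274.5,164.5),96),((273.5,159),62)]: print(p,onz(c,p,z).round(1))
im=cv2.cvtColor(c['image'],cv2.COLOR_RGB2BGR)
hsv=cv2.cvtColor(im,cv2.COLOR_BGR2HSV)
sub=np.zeros(im.shape[:2],np.uint8); sub[100:210,215:325]=1
red=(cv2.inRange(hsv,(0,130,60),(10,255,255))|cv2.inRange(hsv,(170,130,60),(180,255,255)))*sub
yel=cv2.inRange(hsv,(22,120,120),(35,255,255))*sub
for n,m in(('red',red),('yel',yel)):
    k=max(cv2.findContours(m,0,2)[0],key=cv2.contourArea); r=cv2.minAreaRect(k)
    B=[onz(c,p,62 if n=='red' else 52)[:2].round(1) for p in cv2.boxPoints(r)]
    print(n,r,B,np.mean(B,0))
print('z_map at bar/disc/plate',c['z_map'][175,276],c['z_map'][160,255],c['z_map'][127,300])
print(proj(c,[530,-352,96]))
cv2.imwrite('pics/crop2.png',cv2.resize(im[100:210,205:335],None,fx=5,fy=5,interpolation=cv2.INTER_CUBIC))
```

```text
(270.5, 137) [ 575.6 -365.1   96. ]
(278.5, 191.5) [ 521.3 -373.8   96. ]
(274.5, 164.5) [ 549.  -369.3   96. ]
(273.5, 159) [ 547.8 -370.    62. ]
red ((275.07122802734375, 160.4232940673828), (53.33689880371094, 47.63157653808594), 42.87890625) [array([ 547. , -332.7]), array([ 584.3, -367.6]), array([ 545.5, -410.9]), array([ 505.3, -376.2])] [ 545.525 -371.85 ]
yel ((280.3652038574219, 154.49270629882812), (54.42509841918945, 33.7008171081543), 48.09405517578125) [array([ 561.1, -343.8]), array([ 585.5, -371.3]), array([ 540.8, -413.1]), array([ 514.2, -385.4])] [ 550.4 -378.4]
z_map at bar/disc/plate 283.65094 313.6367 311.15668
[256.83992504 183.20676642]
```

View pics/crop2.png

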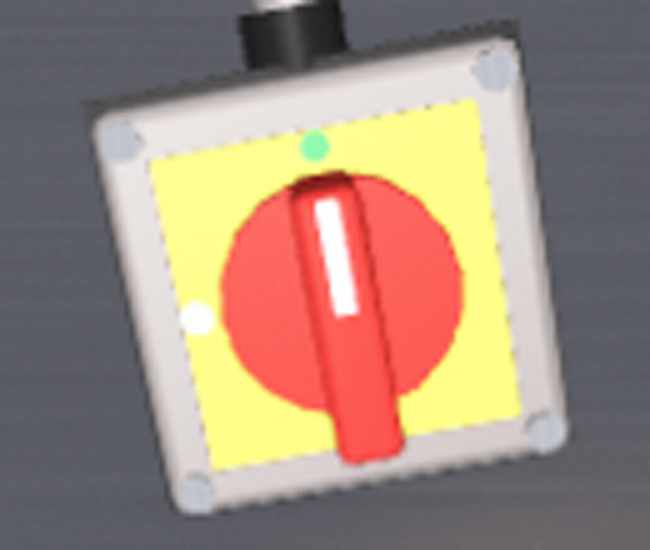

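Run:
```python
from h import *
w=dict(np.load('pics/iso1.npz'));t=dict(np.load('pics/top0.npz'));s=dict(np.load('pics/side0.npz'))
print(proj(t,[548.3,-369.7,96]),proj(s,[548.3,-369.7,96]),onz(w,(134,239),64),proj(t,onz(w,(134,239),64)))
print(proj(w,bot.get_position()), proj(w,np.array(bot.get_position())+[0,0,18.7]))
```

```text
[369.55217774 204.92798238] [296.555932  136.9568636] [ 451.8038829  -204.32786559   64.        ] [322.97463643 229.60902628]
[256.22466739 249.52225498] [255.89321996 267.97001259]
```

Run:
```python
from h import *
w=dict(np.load('pics/iso1.npz'));t=dict(np.load('pics/top0.npz'));s=dict(np.load('pics/side0.npz'))
for n,c,(a,b,x,y) in(('t',t,(190,225,350,382)),('s',s,(130,158,280,312))):
    hsv=cv2.cvtColor(c['image'],cv2.COLOR_RGB2HSV)
    m=(cv2.inRange(hsv,(0,130,60),(10,255,255))|cv2.inRange(hsv,(170,130,60),(180,255,255)))
    k=np.zeros_like(m);k[a:b,x:y]=m[a:b,x:y]
    ys,xs=np.nonzero(k);print(n,xs.min(),xs.max(),ys.min(),ys.max(),xs.mean(),ys.mean(),onz(c,(xs.mean(),ys.mean()),70))
    print('zmap',c['z_map'][int(ys.mean()),int(xs.mean())])
for P in([548,-370,62],[548,-370,96],[575,-365,96],[521,-374,96]):print(proj(t,P),proj(s,P))
```

```text
t 360 372 198 213 365.84558823529414 206.7058823529412 [ 546.50772806 -363.16992003   70.        ]
zmap 1371.4215
s 290 311 134 148 296.6434108527132 142.4496124031008 [ 544.48296694 -367.91466528   70.        ]
zmap 1552.8221
[367.03724399 206.84411347] [295.95772465 143.51371059]
[369.63273746 205.01220652] [296.64854859 136.94414022]
[368.25897716 197.80403056] [290.51914651 135.70048378]
[370.7413354 212.2648054] [302.73350549 138.30878892]
```

```bash
cat >> h.py <<'E'
def st(m=''): print(m,round(bot.get_time(),1),np.round(bot.get_position(),1),'F',np.round(bot.get_wrist_force(),1),'M',np.round(bot.get_ft_torque(),2),'w',round(bot.get_gripper_width(),3))
def turn(x,y,z,a,b,n=8):
    for k in np.linspace(a,b,n+1)[1:]: bot.movep([x,y,z],q(k))
E
python3 - <<'E'
from h import *
x,y,z=547.5,-369,70
bot.command_gripper(0.55)
bot.movep([x,y,150],q(.16)); 
print(bot.move_linear([x,y,z],q(.16),100,f_stop=15)); st('down')
bot.command_gripper(0,40); st('grip')
turn(x,y,z,.16,.16+1.5); st('turned')
bot.command_gripper(0.55); st('open')
bot.move_linear([x,y,200],None,200)
bot.movep([x-20,y+16,230],q(0)); bot.sleep(.2)
c=cap('wrist','iso2')
im=cv2.cvtColor(c['image'],cv2.COLOR_RGB2BGR)
cv2.imwrite('pics/crop3.png',np.hstack([cv2.resize(im[100:210,205:335],None,fx=3,fy=3)]))
st()
E
```

```text
False
down 3.8 [ 548.1 -369.4   71.1] F [ 0.2  0.9 -0.4] M [-0.06 -0.04 -0.04] w 0.55
grip 4.2 [ 547.8 -368.2   71.2] F [-1.2  4.8  5.7] M [0.74 0.22 0.4 ] w 0.153
turned 6.6 [ 547.6 -367.9   71.1] F [1.2 5.8 2.9] M [1.08 0.28 0.16] w 0.153
open 7.0 [ 547.3 -369.3   69.5] F [ 0.9 -0.   0.7] M [-0.03  0.02  0.04] w 0.554
 9.5 [ 527.5 -353.   229.9] F [-0.5  0.9 -0.6] M [-0.04  0.02 -0.05] w 0.55
```

View pics/crop3.png

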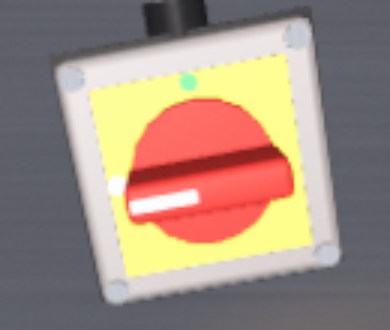

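```bash
cat >> h.py <<'E'
def world(c):
    h,w=c['z_map'].shape; u,v=np.meshgrid(np.arange(w),np.arange(h))
    p=cv2.undistortPoints(np.stack([u,v],-1).reshape(-1,1,2).astype(float),np.array(c['mtx'],float),np.array(c['dist_coeffs'],float)).reshape(h,w,2)
    z=c['z_map'][...,None]; T=np.linalg.inv(c['camera_from_world'])
    W=np.concatenate([p[...,:1]*z,-p[...,1:]*z,-z],-1)@T[:3,:3].T+T[:3,3]
    # rays at given plane
    D=np.concatenate([p[...,:1],-p[...,1:],-np.ones_like(z)],-1)@T[:3,:3].T
    return W,D,T[:3,3]
def lid(c,xy,zt,R=50,tol=7):
    W,D,o=world(c); ok=(c['z_map']>0)&(np.abs(W[...,2]-zt)<tol)&(np.hypot(W[...,0]-xy[0],W[...,1]-xy[1])<R)
    m=cv2.morphologyEx(ok.astype(np.uint8),cv2.MORPH_OPEN,np.ones((3,3)))
    k=max(cv2.findContours(m,0,1)[0],key=cv2.contourArea); k=cv2.convexHull(k)
    P=np.array([onz(c,p[0],zt)[:2] for p in k],np.float32)
    (cx,cy),r=cv2.minEnclosingCircle(P)
    print('lid',np.round([cx,cy,r],1),'n',m.sum(),'z',np.median(W[m>0][:,2]).round(1),W[m>0][:,2].std().round(1))
    # line: dark pixels inside
    P=o+D*((zt-o[2])/D[...,2])[...,None]; dx,dy=P[...,0]-cx,P[...,1]-cy; rr=np.hypot(dx,dy)
    g=cv2.cvtColor(c['image'],cv2.COLOR_RGB2GRAY); ins=rr<22
    dk=ins&(rr>7)&(g<0.6*np.median(g[ins])); 
    a=np.arctan2(dy[dk].mean(),dx[dk].mean()) if dk.any() else None
    print('line',a,dk.sum(), 'spread',np.round(np.std(np.angle(np.exp(1j*(np.arctan2(dy[dk],dx[dk])-a)))),2) if dk.any() else None)
    return np.array([cx,cy]),a
E
python3 - <<'E'
from h import *
bot.command_gripper(1.0)
c=view(590,10,0,280,'sta1'); st()
lid(c,(640,120),74); lid(c,(657,-100),74)
c2=view(640,118,0,250,'d1'); lid(c2,(640,120),74)
E
```

```text
11.7 [590.1   9.3 279.9] F [ 0.1  1.4 -0.3] M [ 0.05  0.05 -0.06] w 0.995
lid [644.9 117.   30.4] n 1962 z 75.0 1.0
line 0.15332205645722632 51 spread 0.11
lid [ 665.  -101.7   29.9] n 2044 z 74.9 1.1
line -0.019119598818220777 65 spread 0.14
lid [644.4 118.1  29.7] n 2064 z 75.1 1.0
line 0.04785118995813909 57 spread 0.11
```

View pics/sta1.png

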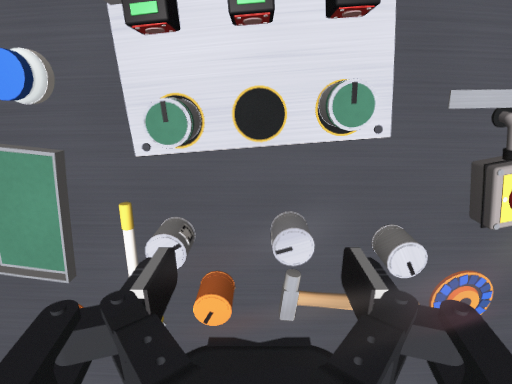

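```bash
cat >> h.py <<'E'
def pick(xy,psi,foot,zg=20,zt=200,force=45):
    bot.command_gripper(1.0)
    bot.movep([*xy,foot+110],q(psi))
    if bot.move_linear([*xy,foot+zg],q(psi),150,f_stop=15): print('HIT on descent'); st(); 
    bot.command_gripper(0,force); bot.move_linear([*xy,zt],None,200); st('picked')
def place(xy,psi,foot,zg=20,zt=200):
    bot.movep([*xy,zt],q(psi)); bot.move_linear([*xy,foot+zg+12],q(psi),200)
    h=bot.move_linear([*xy,foot+zg-3],q(psi),25,f_stop=5); st('touch %s'%h)
    bot.command_gripper(0.9); bot.sleep(.1); bot.move_linear([*xy,foot+120],None,250); st('placed')
E
python3 - <<'E'
from h import *
c=view(490,380,-.075,260,'tray1')
W,D,o=world(c); hsv=cv2.cvtColor(c['image'],cv2.COLOR_RGB2HSV)
m=(cv2.inRange(hsv,(60,60,40),(95,255,255))>0)&(np.abs(W[...,2]-5)<8)&(abs(W[...,0]-500)<150)&(abs(W[...,1]-382)<110)
P=W[m][:,:2].astype(np.float32)
r=cv2.minAreaRect(P); print(r, m.sum(), np.median(W[m][:,2]))
cen=np.array(r[0]); B=cv2.boxPoints(r); e=[B[1]-B[0],B[2]-B[1]]; e=max(e,key=np.linalg.norm); e=e/np.linalg.norm(e); e=e if e[0]>0 else -e
ang=np.arctan2(e[1],e[0]); print(cen,ang)
np.savez('tray.npz',cen=cen,e=e,ang=ang)
pick((644.5,117.8),0,10); place(cen+51*e,ang,5)
pick((665,-101.7),0,10); place(cen-51*e,ang,5)
c=view(490,380,ang,260,'tray2')
lid(c,cen+51*e,69);lid(c,cen-51*e,69)
E
```

```text
((501.0677795410156, 383.5444641113281), (120.04576110839844, 200.16403198242188), 83.3401870727539) 12349 6.139308300338428
[501.06777954 383.54446411] -0.11623579
picked 17.8 [643.5 117.7 197.5] F [-0.5 -0.2 -1.9] M [-0.   -0.01  0.01] w 0.669
touch True 20.3 [551.9 377.9  26.1] F [-0.9 -0.1  4.2] M [ 0.01 -0.04  0.01] w 0.67
placed 21.3 [552.  377.8 126. ] F [-0.5 -0.3  0.1] M [-0.02  0.05  0.02] w 0.899
picked 25.4 [ 664.  -101.5  197.4] F [ 0.2 -0.5 -3. ] M [ 0.   -0.03  0.02] w 0.669
touch True 28.8 [450.6 389.7  26.2] F [0.4 0.3 4.8] M [-0.07 -0.06 -0.05] w 0.669
placed 29.8 [450.7 389.6 125.9] F [ 0.  -0.4 -0.7] M [ 0.02  0.   -0.  ] w 0.901
lid [550.5 377.1  29.6] n 2236 z 69.0 0.9
line None 0 spread None
lid [449.9 389.   29.4] n 1668 z 69.1 1.0
line -0.10015634928216686 48 spread 0.11
```

View pics/tray2.png

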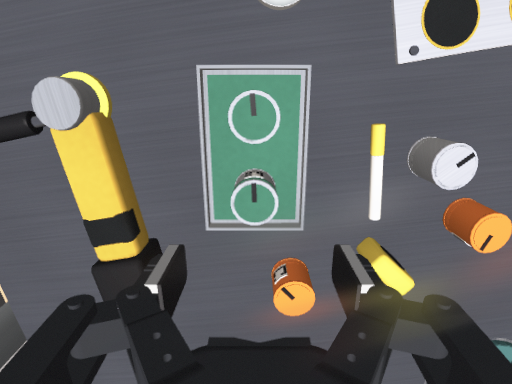

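```bash
cat >> h.py <<'E'
def pads(c):
    W,D,o=world(c); hsv=cv2.cvtColor(c['image'],cv2.COLOR_RGB2HSV)
    P=o+D*((10-o[2])/D[...,2])[...,None]
    m=(cv2.inRange(hsv,(18,110,100),(35,255,255))>0)&(np.abs(W[...,2]-10)<6)
    out=[]
    for y in (125,10,-105):
        k=m&(np.abs(P[...,1]-y)<45)&(np.abs(P[...,0]-650)<60)
        Q=P[k][:,:2].astype(np.float32)
        A=np.c_[2*Q,np.ones(len(Q))]; s=np.linalg.lstsq(A,(Q**2).sum(1),rcond=None)[0]
        e=cv2.fitEllipse(cv2.convexHull(Q)); out.append(s[:2]); print('pad',s[:2].round(1),'r',np.sqrt(s[2]+s[:2]@s[:2]).round(1),'ell',np.round(e[0],1),np.round(e[1],1),k.sum())
    return np.array(out)
def line(c,cen,zt):
    W,D,o=world(c); P=(o+D*((zt-o[2])/D[...,2])[...,None])[...,:2]; d=P-cen; rr=np.hypot(*np.moveaxis(d,-1,0))
    g=cv2.cvtColor(c['image'],cv2.COLOR_RGB2GRAY); ins=rr<24
    k=ins&(rr>4)&(g<0.6*np.median(g[ins])); Q=d[k].astype(np.float32)
    f=cv2.fitLine(Q,cv2.DIST_HUBER,0,.01,.01).ravel(); v=f[:2]*np.sign(f[:2]@Q.mean(0))
    off=f[2]*v[1]-f[3]*v[0]
    print('fitline',np.arctan2(v[1],v[0]).round(3),'cent',np.arctan2(*Q.mean(0)[::-1]).round(3),'off',off.round(2),'n',k.sum()); return np.arctan2(v[1],v[0])
E
python3 - <<'E'
from h import *
bot.command_gripper(1.0)
c=view(590,10,0,280,'sta2')
p=pads(c); d=p[0]-p[2]; th=np.arctan2(d[1],d[0])-np.pi/2; print('theta',th,np.linalg.norm(d))
cb=view(630,10,0,250,'sta3'); p2=pads(cb); d=p2[0]-p2[2]; th2=np.arctan2(d[1],d[0])-np.pi/2; print('theta',th2)
np.savez('pads.npz',p=(p+p2)/2,th=(th+th2)/2)
c=view(467,141,0,210,'na'); cen,a=lid(c,(467,141),64); line(c,cen,64); 
for y in((474,-37),(451,-203)): lid(cap('top','t2'),y,64)
st()
E
```

```text
pad [643.1 122.4] r 35.9 ell [643.2 122.6] [74.  74.8] 378
pad [651.8   7.3] r 35.9 ell [651.9   7.3] [74.3 74.4] 374
pad [ 660.5 -107.4] r 36.1 ell [ 660.5 -107.5] [74.7 74.8] 371
theta 0.07558501405083073 230.5353793259001
pad [643.1 122.3] r 36.0 ell [643.2 122.4] [74.2 74.8] 382
pad [651.7   7.3] r 36.0 ell [651.9   7.3] [74.3 74.9] 402
pad [ 660.4 -107.4] r 36.1 ell [ 660.6 -107.5] [74.2 75.6] 394
theta 0.07520842180171528
lid [466.1 140.2  29.6] n 2404 z 65.1 0.8
line -1.0498539301427834 73 spread 0.12
fitline -1.014 cent -1.057 off 0.57 n 99
lid [475.7 -37.7  29.2] n 187 z 63.8 2.6
line 1.7939457674634058 6 spread 0.09
lid [ 452.1 -202.6   29.7] n 196 z 64.2 2.5
line -2.564304102074452 5 spread 0.13
 34.8 [467.4 140.7 209.9] F [ 0.2  0.3 -0. ] M [-0.04 -0.04 -0.05] w 0.998
```

```bash
cat >> h.py <<'E'
def wrap(a): return (a+np.pi)%(2*np.pi)-np.pi
def check(i,f):
    z=np.load('pads.npz'); c=view(*z['p'][i],0,210,f); cen,a=lid(c,z['p'][i],74); b=line(c,cen,74)
    e=cen-z['p'][i]; t=z['th']; print('CHECK lane',i+1,'err',e.round(1),'yaw err deg',np.degrees([wrap(a-t),wrap(b-t)]).round(1)); return cen,wrap((a+b)/2-t)
def do(i,guess,f):
    z=np.load('pads.npz'); c=view(*guess,0,210,f); cen,a=lid(c,guess,64); b=line(c,cen,64)
    if np.hypot(*(cen-guess))>8: c=view(*cen,0,210,f); cen,a=lid(c,cen,64); b=line(c,cen,64)
    a=a+wrap(b-a)/2; d=wrap(a-z['th']); mid=1.57+np.arctan2(cen[1],cen[0])/2+np.arctan2(*z['p'][i][::-1])/2
    print('delta',d,'psi',mid+d/2,mid-d/2)
    pick(cen,mid+d/2,0); place(z['p'][i],mid-d/2,10)
    return check(i,f+'p')
E
python3 - <<'E'
from h import *
do(0,np.array([466.1,140.2]),'a')
E
```

```text
lid [466.1 140.5  29.7] n 2433 z 65.1 0.9
line -1.0651441925441807 72 spread 0.12
fitline -1.014 cent -1.065 off 0.71 n 97
delta -1.1147596309822685 psi 1.2530694927630048 2.367829123745273
picked 38.9 [465.1 140.3 198. ] F [-0.2 -0.4 -2.5] M [ 0.03 -0.02 -0.01] w 0.667
touch True 41.4 [643.7 122.3  31.7] F [ 0.2 -0.4  4. ] M [-0.   -0.01  0.02] w 0.673
placed 42.4 [643.4 122.4 131. ] F [-0.9  0.9 -0.2] M [-0.04 -0.03  0.01] w 0.9
lid [643.4 121.5  29.5] n 2588 z 75.1 0.9
line 0.07631424581546989 83 spread 0.12
fitline 0.12 cent 0.073 off 0.61 n 113
CHECK lane 1 err [ 0.4 -0.9] yaw err deg [0.1 2.6]
```

View pics/ap.png

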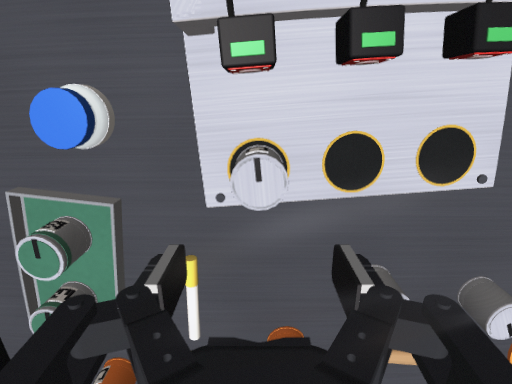

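Run:
```python
from h import *
do(1,np.array([475.7,-37.7]),'b')
do(2,np.array([452.1,-202.6]),'c')
```

```text
lid [475.2 -39.3  29.7] n 2433 z 65.1 0.9
line 1.9038003931110956 71 spread 0.13
fitline 1.859 cent 1.903 off -0.6 n 97
delta 1.80591620121686 psi 2.4372868472359004 0.6313706460190405
picked 50.6 [474.1 -39.1 198. ] F [ 0.2  0.3 -3.6] M [-0.06 -0.04 -0.02] w 0.667
touch True 53.7 [652.3   7.4  31.6] F [ 1.5 -0.   4.1] M [0.   0.07 0.  ] w 0.669
placed 54.7 [652.    7.3 131. ] F [0.7 0.7 0.1] M [-0.03 -0.03 -0.01] w 0.897
lid [653.3   7.5  29.6] n 2617 z 75.1 0.8
line 0.028028237808927454 87 spread 0.14
fitline 0.099 cent 0.029 off 0.97 n 118
CHECK lane 2 err [1.5 0.2] yaw err deg [-2.7  1.3]
lid [ 452.4 -205.1   29.7] n 2435 z 65.1 0.8
line -2.6578126081670943 72 spread 0.13
fitline -2.684 cent -2.659 off -0.38 n 98
delta -2.7464780288762753 psi -0.09666397745416644 2.649814051422109
picked 60.5 [ 451.8 -204.6  198.5] F [-0.3  0.1 -0.2] M [0.03 0.   0.02] w 0.004
touch False 64.3 [ 660.5 -107.4   27. ] F [ 0.5 -0.2  0. ] M [ 0.   -0.05  0.  ] w -0.001
placed 65.6 [ 660.8 -107.5  131.1] F [-0.6  0.4 -0.2] M [ 0.02 -0.01  0.01] w 0.901Traceback (most recent call last):
  File "<stdin>", line 3, in <module>
  File "h.py", line 82, in do
    return check(i,f+'p')
  File "h.py", line 74, in check
    z=np.load('pads.npz'); c=view(*z['p'][i],0,210,f); cen,a=lid(c,z['p'][i],74); b=line(c,cen,74)
                                                             ~~~^^^^^^^^^^^^^^^^
  File "h.py", line 34, in lid
    k=max(cv2.findContours(m,0,1)[0],key=cv2.contourArea); k=cv2.convexHull(k)
ValueError: max() iterable argument is empty
```

Run:
```python
from h import *
view(480,-150,0,300,'l1'); st()
```

```text
69.4 [ 480.5 -149.8  299. ] F [ 1.   0.1 -0.3] M [0.01 0.02 0.07] w 0.9
```

View pics/l1.png

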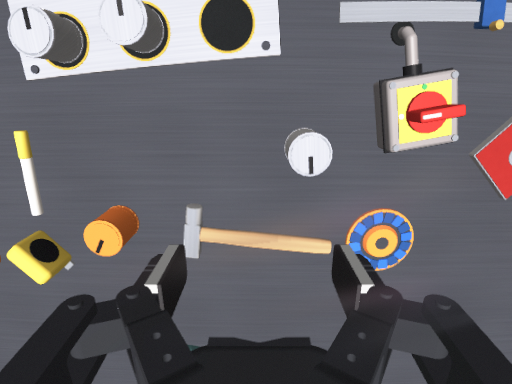

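Run:
```python
from h import *
c=dict(np.load('pics/l1.npz')); g=onz(c,(308,155),64)[:2]; print(g)
do(2,g,'c2')
```

```text
[ 491.07134789 -215.62415455]
lid [ 492.  -218.    29.7] n 2391 z 65.1 0.8
line -3.031451393108335 72 spread 0.12
fitline -3.069 cent -3.031 off -0.5 n 93
delta -3.1253745812284874 psi -0.28189585416797036 2.843478727060517
picked 73.2 [ 491.  -217.5  197.8] F [ 0.9  0.5 -2.2] M [-0.02  0.02 -0.03] w 0.67
touch True 77.0 [ 661.1 -107.6   32. ] F [-0.1 -0.7  4.9] M [0.01 0.15 0.01] w 0.667
placed 78.0 [ 660.8 -107.5  131. ] F [-0.4 -0.1 -0.5] M [ 0.01  0.03 -0.  ] w 0.896
lid [ 662.4 -108.9   29.7] n 2607 z 75.1 0.8
line 0.045842791408866296 84 spread 0.12
fitline 0.086 cent 0.045 off 0.59 n 112
CHECK lane 3 err [ 2.  -1.5] yaw err deg [-1.7  0.6]
```

Run:
```python
from h import *
z=np.load('pads.npz'); p=z['p']
for psi in(0,1.57,3.0):
  print('psi',psi)
  c=view(p[1][0]-20*np.cos(psi),p[1][1]-20*np.sin(psi),psi,250,'v%d'%(psi*10)); pp=pads(c)
  for i in range(3):
    cen,a=lid(c,p[i],74); b=line(c,cen,74); print('  lane',i+1,'lid-pad0',(cen-p[i]).round(1),'lid-pad',(cen-pp[i]).round(1),np.degrees([a-z['th'],b-z['th']]).round(1))
st()
```

```text
psi 0
pad [643.1 122.4] r 36.1 ell [643.5 121.8] [73.1 74.6] 237
pad [651.5   7.3] r 36.2 ell [652.    7.4] [74.1 74.8] 227
pad [ 660.5 -107.2] r 36.0 ell [ 660.7 -107. ] [73.7 74.5] 244
lid [643.4 120.3  30.4] n 2117 z 75.1 1.2
line 0.18988388425815103 72 spread 0.16
fitline 0.063 cent 0.195 off -1.85 n 99
  lane 1 lid-pad0 [ 0.3 -2.1] lid-pad [ 0.3 -2.2] [ 6.6 -0.7]
lid [653.1   7.4  29.5] n 2179 z 75.1 0.8
line 0.03527005726657514 71 spread 0.13
fitline 0.059 cent 0.027 off 0.54 n 95
  lane 2 lid-pad0 [1.4 0.1] lid-pad [1.7 0. ] [-2.3 -0.9]
lid [ 662.9 -108.8   30. ] n 2245 z 74.9 1.1
line -0.007501688331186625 68 spread 0.14
fitline 0.106 cent -0.01 off 1.56 n 96
  lane 3 lid-pad0 [ 2.5 -1.4] lid-pad [ 2.4 -1.6] [-4.7  1.7]
psi 1.57
pad [643.1 122.6] r 36.4 ell [643.1 122.2] [73.9 75.3] 280
pad [651.9   7.2] r 36.2 ell [651.8   7.5] [74.5 74.9] 235
pad [ 660.6 -107.7] r 36.0 ell [ 660.4 -107.3] [73.6 74.3] 183
lid [643.4 120.9  29.7] n 2864 z 75.0 0.9
line 0.14068685949925924 93 spread 0.13
fitline 0.076 cent 0.143 off -0.95 n 125
  lane 1 lid-pad0 [ 0.4 -1.4] lid-pad [ 0.3 -1.7]
[... 498 characters left out ...]
4.7] 231
pad [ 660.5 -107.4] r 36.0 ell [ 660.3 -106.9] [72.8 74.8] 242
lid [642.9 120.8  30.1] n 2267 z 75.1 1.0
line 0.158533243570707 68 spread 0.14
fitline 0.06 cent 0.166 off -1.44 n 91
  lane 1 lid-pad0 [-0.2 -1.6] lid-pad [-0.3 -1.5] [ 4.8 -0.9]
lid [653.6   6.6  29.5] n 2132 z 75.2 0.9
line 0.09724491270681375 63 spread 0.13
fitline 0.045 cent 0.098 off -0.72 n 83
  lane 2 lid-pad0 [ 1.9 -0.7] lid-pad [ 1.8 -0.9] [ 1.3 -1.7]
lid [ 662.8 -108.5   30.5] n 1988 z 75.1 1.1
line -0.016243779192222165 62 spread 0.15
fitline 0.079 cent -0.022 off 1.41 n 85
  lane 3 lid-pad0 [ 2.3 -1. ] lid-pad [ 2.2 -1. ] [-5.3  0.2]
 85.1 [671.5   4.4 250.1] F [-0.  -0.6  1.2] M [-0.   -0.07  0.01] w 0.898
```

Run:
```python
from h import *
x,y,z=547.5,-369,70; a=.16
bot.command_gripper(0.55)
bot.movep([x,y,170],q(a+1.55))
print(bot.move_linear([x,y,z],q(a+1.55),100,f_stop=15)); st('down')
bot.command_gripper(0,40); st('grip')
turn(x,y,z,a+1.55,a+.03); st('turned')
bot.command_gripper(0.55); st('open')
bot.move_linear([x,y,200],None,200)
bot.movep([x-20,y+16,230],q(0)); bot.sleep(.2)
c=cap('wrist','iso3')
bot.movep([450,-150,330],q(0)); bot.sleep(.2); cap('wrist','fin'); t=cap('top','fint')
im=cv2.cvtColor(c['image'],cv2.COLOR_RGB2BGR); ti=cv2.cvtColor(t['image'],cv2.COLOR_RGB2BGR)
cv2.imwrite('pics/crop4.png',np.vstack([cv2.resize(im[100:210,205:335],(354,300)),cv2.resize(ti[100:280,140:400],(354,245))])); st()
```

```text
False
down 88.2 [ 548.1 -369.5   71.2] F [ 0.5 -0.4  1.2] M [-0.03 -0.05  0.02] w 0.55
grip 88.5 [ 547.9 -369.3   71. ] F [ 0.7 -1.1  3.7] M [0.01 0.1  0.29] w 0.153
turned 90.9 [ 546.7 -368.4   70.9] F [-3.   3.   7.6] M [ 0.32  0.76 -0.18] w 0.154
open 91.4 [ 547.4 -368.9   69.4] F [-0.7  0.   0.3] M [-0.03  0.01 -0.03] w 0.55
 94.0 [ 450.2 -150.7  329. ] F [ 0.  -0.1  0.7] M [-0.   -0.05 -0.01] w 0.55
```

View pics/crop4.png

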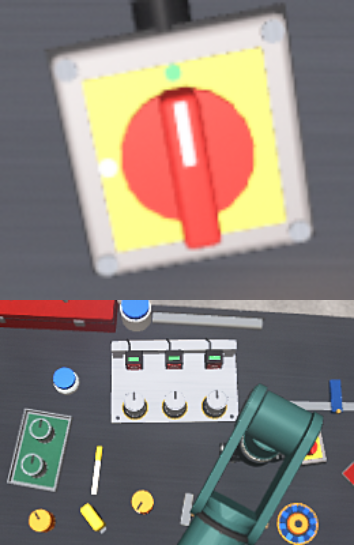

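View pics/fin.png

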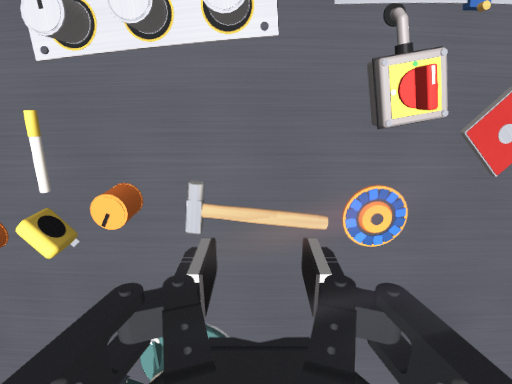

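Run:
```python
from h import *
bot.hand_in()
```

```text
the job is handed in; nothing more can be done
```

I turned the isolator off first and stood both finished canisters in the outgoing tray. The three new canisters then went onto pads 1–3, and after that I turned the isolator back on and handed in at about 94 s.

- **Centring:** measured from three directions, the canisters sit about 1.6 mm (pad 1), 1.6 mm (pad 2) and 2.4 mm (pad 3) off centre. I left pad 3 as it was.
- **Facing the readers:** a line fitted to the lid marks puts every canister within about 2° of square. A cruder estimate from the centre of the dark mark disagreed by up to 11° in off-centre views. I trusted the fitted line, because that estimate depends on the lid centre, which is less accurate in those views.
- **Isolator:** the last close picture shows the pointer at the green dot, as at the start.
- **Tray and bystanders:** the final pictures show both finished canisters upright in the tray. Every bystander in view looks where it was; the far-left grinder was outside the final crops.
- **Missed grasp:** the third new canister had moved about 40 mm between its measurement and the grasp. The gripper closed on nothing and made an empty trip to pad 3. I found the canister again, still upright, and the second pick worked.

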